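# Pack the layout kit: press two instruments into a slanted case insert

### The arm

A 6-joint arm with a two-finger parallel gripper is mounted at the origin on the work surface. World frame = base frame: x ahead of the robot, y to its left, z up, the work surface at z = 0. Lengths are in m, angles in rad, forces in N, time in s.
With the tool pointing down it reaches from about 0.375 to 0.975 m from the base axis. Payload 3.8 kg.
Tool frame: the origin (TCP) lies on the centre line of the jaws, within the pads' length; the fingertips stand 17 mm ahead of it and the grasp point (between the pads) lies 2 mm behind it (bot.tip_extent is the distance from the TCP to the fingertips, in m); z points along the fingers, y is the line along which they close (so a half turn about z gives the same grasp; the last joint's range is limited). The gripper opens to 85 mm and grips with 20 to 120 N. Pads are 22 mm wide; open, the fingers measure 114 mm over their backs; the gripper's body (76 mm by 85 mm) begins 54 mm behind the grasp point. The pads swing forward as they close: fully open they stand 13 mm farther back than shut.
Start: joints at [-1.38, 0.264, 1.604, -0, 1.274, -0.037], TCP at [0.152, -0.658, 0.214] pointing down, gripper open.
Joint ranges: [-2.63, 2.63], [-0.94, 2.18], [0.31, 2.57], [-1.31, 4.45], [0, 2.66], [-2.55, 2.55]. Speed limits (rad/s): [2.57, 2.57, 3.14, 3.14, 3.14, 3.14].

### API

Orientations are given as a rotation vector (axis times angle).
In Python, from workcell import readout, read_camera, finish_job, bot gives the robot as it stands.
- The arm moves only by the tool jog_arm, never from a script. Its argument "deltas" is one flat list of numbers, 7 for each row, row after row: the shift along the tool's x, y, z in m, then the turn, a rotation vector about the tool's x, y, z in degrees, then the gripper command: -1 is shut, 1 is fully open, values between are in proportion. A call has 1 to 8 rows; each row is the pose to reach, as a shift and turn from the pose commanded when the call began, along the tool's axes at that moment; what a row does not reach only later rows make up. A row lasts 1/10 s, in which the tool goes at most 50 mm and 8.59 degrees, less where a joint would pass 70% of its speed; a pose out of reach is approached as far as the arm can. A call with a gripper value outside its range is refused whole. The fingers move at their own pace and stop on an object; "squeeze" is the grip in N (left out, the last holds). Time passes only in rows, so rows that repeat a pose let the fingers close. It gives the time, the measured TCP pose, the force, the opening and the grip force at its end, in the units of the state.
- readout.read_state(): the state, without advancing time (a new reading comes with each control period).
- read_camera(name): name is "scene" or "top" or "wrist"; returns a dict with "color" (480x640x3 uint8, blue, green, red), "fx", "fy", "cx", "cy" (pixels), "origin" and "attitude" of the camera in the world. Camera axes: x right, y down, z forward; pixel columns grow to the right and rows downward; lengths in m; the calibration is good to about 2 mm. A picture is of the moment at which its call begins. There is no depth.
- finish_job(): hands the job in; it is judged then, once.
The state is a dict: "time": time; "q": joint angles; "joint_vel": joint speeds; "joint_torque": joint torques, N m; "tool_pos": TCP position; "tcp_rot": TCP orientation; "wrist_force": force on the tool from outside, world axes, zero at the start; "torque": the same for the moment, N m; "width": opening from 0.0 (shut) to 1.0 (fully open); "grip_force": force on a finger pad.
Only numpy, scipy, OpenCV 4.12 (cv2) and the standard library are available. Lean on these libraries where they do the work, as an engineer would, in place of code of your own. Each camera call takes 0.05 s, during which the arm holds its last target. There are 200 camera calls.

### The job

Put the orange laser distance meter and the yellow-headed wall scanner away in the blue tool-case tray on the slanted stand: press each one fully home, all the way down to the floor of its own shaped cutout in the dark insert, and let go of it. The insert lies loosely in its tray, so feel or look for where the cutouts really are. Leave the other things on the bench where they lie.

Things in the scene. Friction and masses are not known exactly. Their poses are not given: they have to be found in the camera images.
- laser_center (a point): Centre (mid-length, half-way up) of the loose laser distance meter, 0.18 kg, lying flat, 110 x 44 x 32 mm high. Own x points along it to the narrow nose, z up out of the keypad. Orange body, 44 wide, x -55 to +19 mm; black nose, 30 wide, x +19 to +55. Upright sides; lower edges bevelled 1.5 x 4 mm. Grip across the body by the top 14 mm or less.
- scanner_center (a point): Centre (mid-length, half-way up) of the loose wall scanner, 0.20 kg, lying flat, 120 x 62 x 32 mm high. Own x points along it to the wide head, z up. Black handle, 36 wide, x -60 to +16 mm; yellow head, 62 wide, x +16 to +60. Centre of mass near x = +8. Upright sides; lower edges bevelled 1.5 x 4 mm. Grip across the handle by the top 14 mm or less.
- tray: Blue tray, 192 x 262 mm, fixed, its z axis leaning 30 degrees from vertical towards the robot. Origin: middle of the insert's top surface; x up the slope, y left along it, z square out of it. Rim 5 mm wide, 5 mm above the insert. The rigid dark insert starts up to 8 mm off to either side along tray y; NO reading shows this (x, z are true). It slides only at over 15 N.
- laser_place (a point): On the tray, at its y = +55 mm, level with the insert's top: where the middle of the laser meter's cutout would be if the insert were centred; the real one is shifted with the insert by up to 8 mm along tray y. 20 mm deep, the meter's outline plus 1 mm all round, nose up the slope (+x), yellow floor. Fully home the meter stands 12 mm above the insert, its centre 4 mm below the surface.
- scanner_place (a point): The same for the scanner's cutout, at tray y = -55 mm, head up the slope, shifted by the same amount as the other. In both cutouts two rounded spring pads (28 mm long, near x = -17 mm) yield 4 mm and stand 2.5 mm out of the long side walls and are met about 8 mm down: an instrument laid in stops there, and a firm push of about 10 to 18 N takes it home, where pad friction holds it.
- carton: Small cardboard carton 90 x 70 x 60 mm, origin under its centre: bystander, leave alone.
- driver: Screwdriver lying along its x, bystander, leave alone; origin under its middle.
- tape: Blue roll of tape lying flat, 90 mm across, 19 high, origin under its centre: bystander, leave alone.
- jbox: Open grey junction box 75 x 75 x 42 mm, origin under its centre: bystander, leave alone.
- downlight: White round LED downlight lying face down, 90 mm across, 34 high, origin under its centre: bystander, leave alone.
Not all that is in view belongs to the job. Leave any green or red look-alike of the part that bears laser_center alone. Leave any green or turquoise look-alike of the part that bears scanner_center alone.

How it is judged:
By the outcome, as a careful person would: the job done as asked, in the order asked, and still so for the second after the job is handed in, with the robot touching nothing.
It also fails if it takes over 72 s, if anything falls off the work surface, if the arm or the gripper's body presses on something with over 40 N, if the wrist force passes 120 N, or if a joint passes its speed limit or range.

## Working session

There is one attempt and no reset: what is moved stays moved. The work goes in short steps, Python scripts to look and compute and a tool call to move; the robot and the scene stay as the last step left them, time stands still between calls to the robot, and variables do not carry over. Pictures are saved under pics/ and viewed, at most 10 in all, crops included, and the job is handed in when it is done.

Besides the shell and the picture viewer there is one more tool, called after ">>>" as name(argument=value, ...) on one line, values as JSON. jog_arm: Moves the arm, as the interface text tells. Its arguments: {"type":"object","properties":{"deltas":{"type":"array"},"squeeze":{"type":"number"}},"required":["deltas"]}

```bash
ls; mkdir -p pics
python3 - <<'E'
from workcell import readout, read_camera, bot
import cv2
print(readout.read_state())
print([a for a in dir(bot) if a[0]!='_'], bot.tip_extent)
for n in("scene","top"):
    c=read_camera(n); cv2.imwrite(f"pics/{n}0.png",c["color"]); print(n,{k:c[k] for k in c if k!="color"})
E
```

```text
pics
{'time': 0.0, 'q': array([-1.37991087e+00,  2.64760920e-01,  1.60539688e+00,  2.08355756e-05,
        1.27371905e+00, -3.69190850e-02]), 'joint_vel': array([ 2.12265883e-03, -2.21143659e-04,  7.30471534e-04,  4.96295873e-04,
       -2.39652297e-04, -2.67271203e-05]), 'joint_torque': array([ 6.75673509e-04, -5.15111840e+01, -3.67313397e+01,  1.92125990e-04,
        1.28903883e-02, -8.53238813e-07]), 'tool_pos': array([ 0.15228467, -0.65678852,  0.2129445 ]), 'tcp_rot': array([-3.11897248e+00, -3.56792732e-01,  2.44574440e-04]), 'wrist_force': array([ 0.77734815,  0.5974397 , -0.13457131]), 'torque': array([0.00912685, 0.03978789, 0.01842856]), 'grip_force': 0.0, 'width': 1.0022416153238318}
['MotionError', 'tip_extent'] 0.017
scene {'fx': 438.28001417163216, 'fy': 438.28001417163216, 'cx': 318.2501962528144, 'cy': 243.01635695272023, 'origin': array([ 1.10522771, -0.60121421,  0.90932102]), 'attitude': array([-2.16382545, -0.96269817,  0.42540646])}
top {'fx': 526.1879510792116, 'fy': 526.1879510792116, 'cx': 319.21631325273796, 'cy': 233.2595626762204, 'origin': array([ 0.39135774, -0.03413216,  1.22755545]), 'attitude': array([-2.2166243 ,  2.16090938, -0.05639603])}
```

View pics/top0.png

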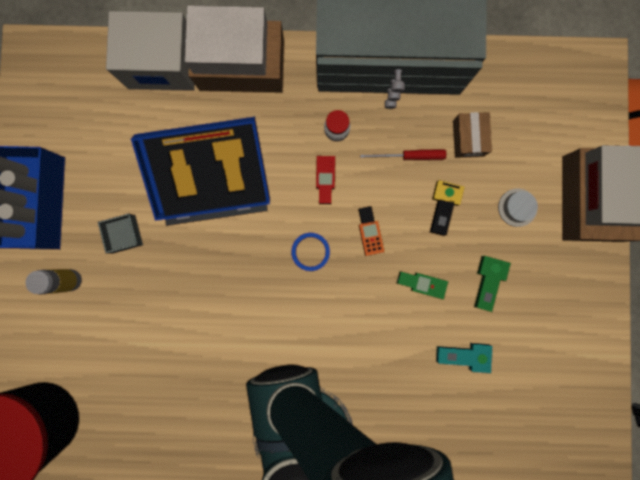

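View pics/scene0.png

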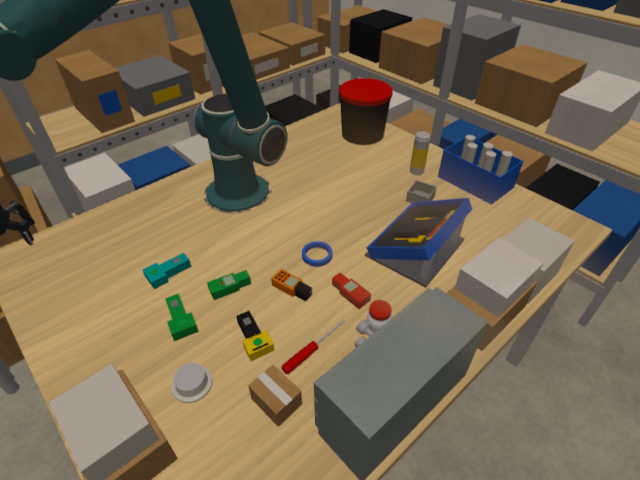

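The top picture shows:
- **Laser meters:** the orange one is at (371,231) with its black nose at (366,214). The look-alikes are red (325,180) and green (422,285).
- **Scanners:** the one with yellow head and black handle is at (445,207). The look-alikes are green (492,283) and turquoise (465,357).
- **Tray:** rim corners are near (133,136), (254,118), (270,207) and (157,220).

The orange meter and the yellow-headed scanner fit the description. I'll confirm with an enlarged crop.

Run:
```python
import cv2,numpy as np
im=cv2.imread("pics/top0.png")
a=cv2.resize(im[165:265,340:480],None,fx=4,fy=4,interpolation=cv2.INTER_CUBIC)[:, :400+160]
b=cv2.resize(im[105:235,120:285],None,fx=4,fy=4,interpolation=cv2.INTER_CUBIC)
cv2.imwrite("pics/items.png",a); cv2.imwrite("pics/tray.png",b)
```

```text
(no output)
```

View pics/items.png

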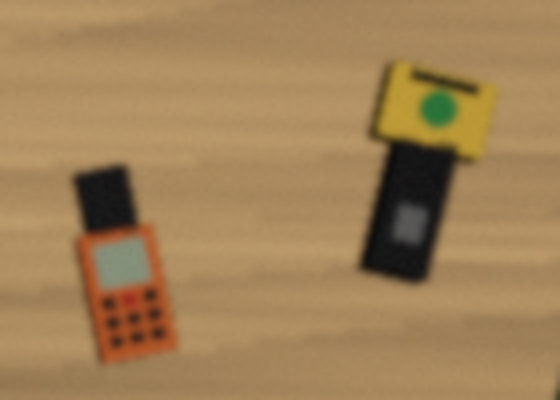

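View pics/tray.png

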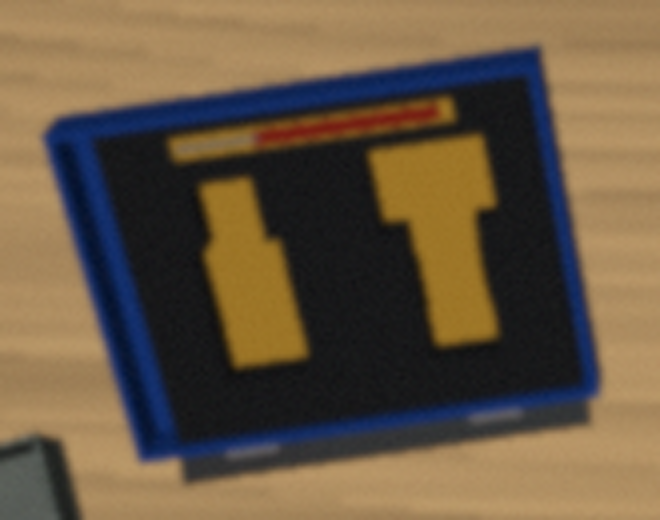

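The crop confirms the orange meter with its black nose and the yellow-headed scanner. The tray crop shows its rim corners and both yellow cutouts clearly, so I'll fit poses from these corner pixels.

```bash
cat > h.py <<'E'
import numpy as np, cv2
from scipy.optimize import least_squares
from scipy.spatial.transform import Rotation as R
def proj(c,P):
    p=R.from_rotvec(c["attitude"]).inv().apply(np.atleast_2d(P)-c["origin"])
    return np.c_[c["fx"]*p[:,0]/p[:,2]+c["cx"], c["fy"]*p[:,1]/p[:,2]+c["cy"]]
TILT=np.array([[np.cos(np.pi/6),0,-.5],[0,1,0],[.5,0,np.cos(np.pi/6)]])
def Rz(a): return R.from_euler('z',a).as_matrix()
def trayR(yaw): return Rz(yaw)@TILT
def fit(c,model,px,p0,tray=False,z=None):
    """p=(x,y,yaw[,z])"""
    def f(p):
        M=trayR(p[2]) if tray else Rz(p[2])
        return (proj(c,model@M.T+[p[0],p[1],p[3] if z is None else z])-px).ravel()
    s=least_squares(f,p0); return s.x,np.abs(s.fun).max()
LAS=np.array([[55,15],[55,-15],[-55,22],[-55,-22],[19,22],[19,-22]])/1000
SCA=np.array([[60,31],[60,-31],[-60,18],[-60,-18],[16,31],[16,-31]])/1000
z3=lambda m,z:np.c_[m,np.full(len(m),z)]
RIM=np.array([[96,131,5],[96,-131,5],[-96,-131,5],[-96,131,5]])/1000
TOP={'fx':526.1879510792116,'fy':526.1879510792116,'cx':319.21631325273796,'cy':233.2595626762204,'origin':np.array([0.39135774,-0.03413216,1.22755545]),'attitude':np.array([-2.2166243,2.16090938,-0.05639603])}
def moves(st,target_pos,target_R):
    """shift (tool axes, m) and turn (deg) from measured pose to target"""
    R0=R.from_rotvec(st["tcp_rot"])
    return R0.inv().apply(np.array(target_pos)-st["tool_pos"]).round(4),(R0.inv()*R.from_matrix(target_R)).as_rotvec(degrees=True).round(2)
def down(yaw): # tool z down, tool y along world (yaw) dir
    y=np.array([np.cos(yaw),np.sin(yaw),0]);z=np.array([0,0,-1.]);return np.c_[np.cross(y,z),y,z]
E
python3 - <<'E'
from h import *
from workcell import readout
A=lambda l:np.array(l)/4
l=A([[75,175],[127,166],[102,362],[177,347],[78,240],[155,224]])+[340,165]
s=A([[393,62],[495,87],[364,266],[427,282],[380,135],[483,158]])+[340,165]
t=A([[47,122],[541,47],[598,394],[143,459]])+[120,105]
print(fit(TOP,z3(LAS,.016),l,[.5,-.1,0],z=.016))
print(fit(TOP,z3(SCA,.016),s,[.5,-.3,0],z=.016))
p,e=fit(TOP,RIM,t,[.6,.25,0.1,.1],tray=True);print(p,e)
# cutouts at floor z=-20mm -> offset
lc=A([[199,185],[250,177],[235,369],[310,357],[205,247],[284,236]])+[120,105]
sc=A([[368,150],[485,135],[434,348],[498,338],[386,222],[497,207]])+[120,105]
for m,px,y in((LAS,lc,.055),(SCA,sc,-.055)):
  for zz in (0,-.02):
    f=lambda q:(proj(TOP,(z3(m,zz)+[q[0],y+q[1],0])@trayR(p[2]).T+[p[0],p[1],p[3]])-px).ravel()
    r=least_squares(f,[0,0]);print(zz,r.x,np.abs(r.fun).max())
for n in ['tool_pos','tcp_rot']:print(readout.read_state()[n])
print(R.from_rotvec(readout.read_state()['tcp_rot']).as_matrix().round(3))
E
```

```text
(array([ 0.46918097, -0.14167064,  0.22247932]), np.float64(0.8792544021749791))
(array([ 0.52442469, -0.31160638, -0.22451964]), np.float64(1.2085410775372907))
[0.58897467 0.22826321 0.16694418 0.0955184 ] 1.5687082135092822
0 [-0.00209525 -0.00803751] 1.0997155854909124
-0.02 [-0.0084943  -0.00307626] 0.8070466829714746
0 [-0.00098041 -0.00620272] 1.3314545891345801
-0.02 [-0.00736444 -0.00320806] 0.8841656161989704
[ 0.15228829 -0.65687112  0.21306737]
[-3.11918092e+00 -3.56801445e-01  2.84274381e-04]
[[ 0.974  0.226 -0.   ]
 [ 0.226 -0.974  0.002]
 [ 0.    -0.002 -1.   ]]
```

Run:
```python
from h import *
from workcell import readout
st=readout.read_state()
print(moves(st,[.4526,-.1454,.15],down(-1.348)))
```

```text
(array([ 0.4081, -0.4303,  0.064 ]), array([-0.12, -0.  ,  0.29]))
```

>>> jog_arm(deltas=[0.27,-0.285,0,0,0,0,1,0.27,-0.285,0,0,0,0,1,0.27,-0.285,0,0,0,0,1,0.27,-0.285,0,0,0,0,1,0.27,-0.285,0,0,0,0,1,0.27,-0.285,0,0,0,0,1,0.27,-0.285,0,0,0,0,1,0.27,-0.285,0,0,0,0,1], squeeze=60)

```text
time: 0.9
tool_pos: [0.3516, -0.3164, 0.2139]
tcp_rot: [-3.12, -0.357, -0.0]
wrist_force: [-0.0, -0.5, -0.5]
width: 0.998
grip_force: 0.0
```

>>> jog_arm(deltas=[0.138,-0.145,0.05,0,0,0,1,0.138,-0.145,0.05,0,0,0,1,0.138,-0.145,0.05,0,0,0,1,0.138,-0.145,0.05,0,0,0,1,0.138,-0.145,0.05,0,0,0,1,0.138,-0.145,0.05,0,0,0,1,0.138,-0.145,0.05,0,0,0,1])

```text
time: 1.6
tool_pos: [0.4524, -0.1472, 0.1643]
tcp_rot: [3.121, 0.357, -0.001]
wrist_force: [0.6, -0.1, -0.3]
width: 1.002
grip_force: 0.0
```

Run:
```python
from h import *
from workcell import readout,read_camera
import pickle
st=readout.read_state();print(st['time'],st['tool_pos'],st['tcp_rot'])
c=read_camera("wrist");pickle.dump(c,open("w1.pkl","wb"))
im=c["color"].copy()
M=Rz(.2225)
px=proj(c,(z3(LAS,.016))@M.T+[.4692,-.1417,.016])
for p in px: cv2.drawMarker(im,tuple(int(v) for v in p),(255,0,255),0,12)
g=proj(c,[.4526,-.1454,.032])[0];cv2.drawMarker(im,tuple(int(v) for v in g),(255,255,0),0,12)
cv2.imwrite("pics/w1.png",im)
```

```text
1.6 [ 0.45243088 -0.14721269  0.16431436] [ 3.12069394e+00  3.57243995e-01 -8.95813758e-04]
```

View pics/w1.png

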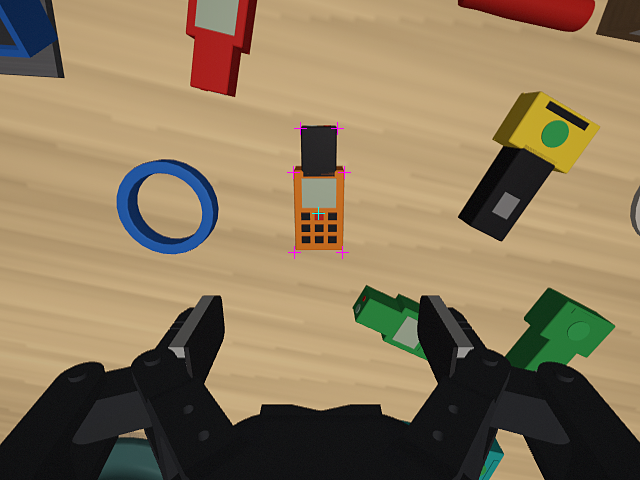

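The wrist picture shows the orange meter at (318,190) under the predicted marks, within about 3 px (roughly 2 mm short along its length). I'll descend and grip it.

>>> jog_arm(deltas=[0.0025,-0.0015,0.05,0,0,0,1,0.0025,-0.0015,0.09,0,0,0,1,0.0025,-0.0015,0.115,0,0,0,1,0.0025,-0.0015,0.128,0,0,0,1,0.0025,-0.0015,0.128,0,0,0,1,0.0025,-0.0015,0.128,0,0,0,0.2,0.0025,-0.0015,0.128,0,0,0,-0.5,0.0025,-0.0015,0.128,0,0,0,-1], squeeze=60)

```text
time: 2.45
tool_pos: [0.4564, -0.1452, 0.038]
tcp_rot: [3.12, 0.357, 0.005]
wrist_force: [0.1, 0.7, -0.6]
width: 0.517
grip_force: 0.0
```

>>> jog_arm(deltas=[0,0,0,0,0,0,-1,0,0,0,0,0,0,-1,0,0,0,0,0,0,-1,0,0,0,0,0,0,-1])

```text
time: 2.85
tool_pos: [0.4549, -0.1444, 0.0364]
tcp_rot: [3.121, 0.357, 0.0]
wrist_force: [-0.3, -0.9, -0.4]
width: -0.001
grip_force: 0.0
```

Run:
```python
from h import *
from workcell import readout,read_camera
c=read_camera("wrist");cv2.imwrite("pics/w2.png",c["color"])
print(readout.read_state())
```

```text
{'time': 2.9, 'q': array([-3.59622510e-01,  7.93435972e-02,  2.18083244e+00, -5.53158517e-06,
        8.81494459e-01,  9.83203891e-01]), 'joint_vel': array([-0.0007851 ,  0.00039886,  0.00115766, -0.00096071,  0.00142496,
        0.00057245]), 'joint_torque': array([ 1.07336513e-03, -3.41883337e+01, -2.96822298e+01, -1.30393437e-04,
       -1.26148178e-03, -6.31265561e-05]), 'tool_pos': array([ 0.45484167, -0.14440765,  0.03627251]), 'tcp_rot': array([-3.12117393e+00, -3.57321281e-01,  1.11877589e-04]), 'wrist_force': array([-0.92746842, -0.38586087,  0.58712928]), 'torque': array([ 0.04928764, -0.03430813, -0.02842351]), 'grip_force': 0.0, 'width': -0.0012022518731404988}
```

View pics/w2.png

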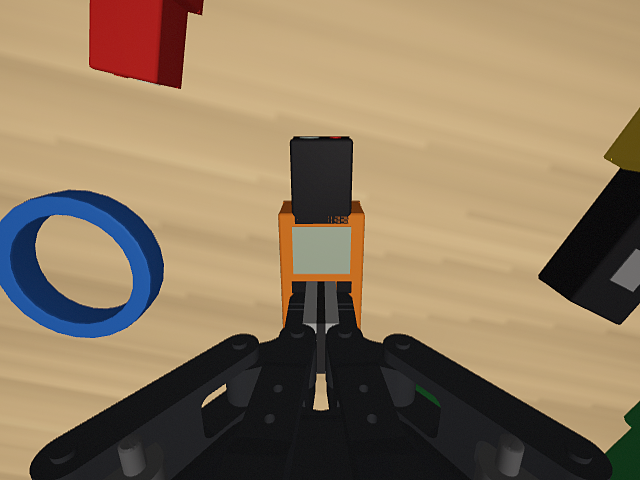

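The meter is undisturbed with its nose at (320,180), but the jaws shut without gripping it. I'll check the finger height against the camera geometry.

Run:
```python
from h import *
from workcell import readout,read_camera
st=readout.read_state();c=read_camera("wrist")
print(c["fx"],c["origin"])
R0=R.from_rotvec(st["tcp_rot"])
for z in (-.02,0,.01,.017): print(z,proj(c,st["tool_pos"]+R0.apply([0,0,z])))
px=np.array([[291,139],[352,139],[279,213],[363,213]])
m=LAS[[0,1,4,5]]
print(fit(c,z3(m,.016),px,[.46,-.14,.22,.016]))
print(proj(c,z3(LAS,.016)@Rz(.2225).T+[.471,-.141,.016]))
im=c["color"]; cv2.imwrite("pics/w3.png",cv2.resize(im[200:420,200:440],None,fx=2.5,fy=2.5))
```

```text
339.07291076626274 [ 0.53374501 -0.12643818  0.19626367]
-0.02 [[320.24658568 300.88839937]]
0 [[320.32746581 281.34503878]]
0.01 [[320.36174094 273.06301377]]
0.017 [[320.38373209 267.74921041]]
(array([ 0.47065279, -0.14109165,  0.22497509,  0.01190326]), np.float64(0.9545199403512186))
[[289.6497867  139.31715853]
 [353.66822132 139.67967639]
 [281.85698666 338.57695357]
 [358.96615476 338.99860893]
 [277.36939254 213.39103889]
 [365.01908735 213.88103438]]
```

View pics/w3.png

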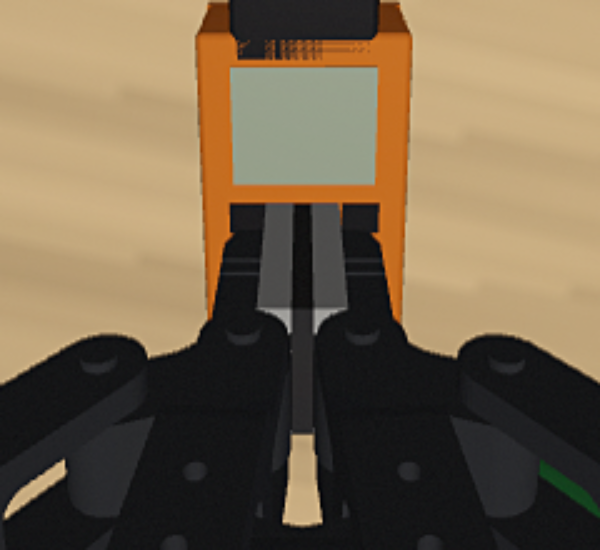

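>>> jog_arm(deltas=[0,0,0.001,0,0,0,-1,0,0,0.002,0,0,0,-1,0,0,0.003,0,0,0,-1,0,0,0.003,0,0,0,-1])

```text
time: 3.35
tool_pos: [0.4547, -0.1444, 0.033]
tcp_rot: [-3.121, -0.357, 0.001]
wrist_force: [-0.9, -0.4, 0.5]
width: 0.003
grip_force: 0.0
```

>>> jog_arm(deltas=[0,0,0.001,0,0,0,-1,0,0,0.002,0,0,0,-1,0,0,0.003,0,0,0,-1,0,0,0.003,0,0,0,-1])

```text
time: 3.75
tool_pos: [0.4547, -0.1444, 0.0301]
tcp_rot: [-3.121, -0.357, 0.001]
wrist_force: [0.4, 1.1, -0.1]
width: 0.004
grip_force: 0.0
```

Run:
```python
from h import *
from workcell import readout,read_camera
st=readout.read_state();print(st['tool_pos'],st['wrist_force'],st['torque'],st['width'])
a=read_camera("wrist")["color"];b=cv2.imread("pics/w2.png")
s=read_camera("scene")["color"]
p=cv2.resize(s[220:330,230:350],None,fx=4,fy=4)
q=cv2.resize(a[120:420,200:440],None,fx=440/300,fy=440/300)
cv2.imwrite("pics/w4.png",np.hstack([p[:440],q[:440]])[:, :800])
```

```text
[ 0.45469969 -0.14444528  0.03007222] [ 0.39576075  1.05720688 -0.09987457] [ 0.00643445  0.01027974 -0.00226656] 0.003712837862361686
```

View pics/w4.png

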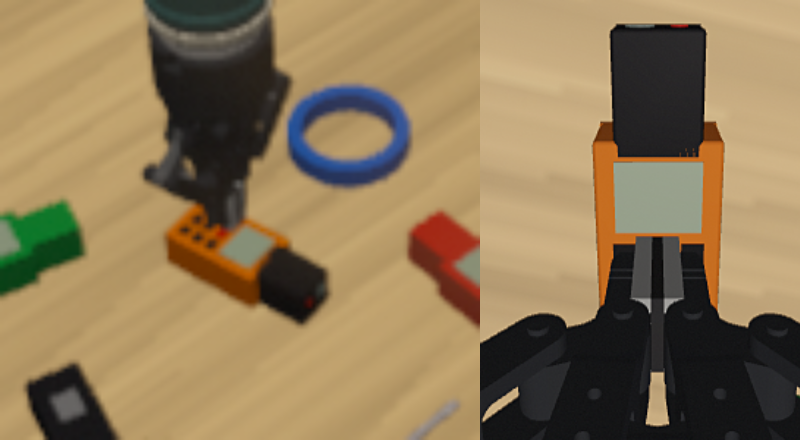

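The fingers meet the meter's top at its keypad, with no contact force and the meter unmoved. I'll keep probing gently to find out whether the fingers really make contact.

>>> jog_arm(deltas=[0,0,0.001,0,0,0,-1,0,0,0.002,0,0,0,-1,0,0,0.003,0,0,0,-1,0,0,0.004,0,0,0,-1,0,0,0.004,0,0,0,-1])

```text
time: 4.35
tool_pos: [0.4547, -0.1445, 0.0261]
tcp_rot: [-3.121, -0.357, 0.001]
wrist_force: [-1.0, -0.5, 0.8]
width: 0.002
grip_force: 0.0
```

Run:
```python
from h import *
from workcell import readout,read_camera
import pickle
st=readout.read_state();c=read_camera("wrist");cv2.imwrite("pics/w5.png",c["color"])
R0=R.from_rotvec(st["tcp_rot"]);Rc=R.from_rotvec(c["attitude"])
o=R0.inv().apply(c["origin"]-st["tool_pos"]);A=R0.inv()*Rc
print("cam in tool",o,A.as_matrix().round(3),c["cy"])
def ray(u,v): return A.apply([(u-c["cx"])/c["fx"],(v-c["cy"])/c["fy"],1])
# open: inner pad edges at tool y=+-42.5mm
for u,v in((222,297),(421,297),(182,352),(457,350)):
    d=ray(u,v);k=(.0425*np.sign(d[1])-o[1])/d[1];print("open",(u,v),o+k*d)
for v in (282,321):   # shut; assume x=+11mm
    d=ray(320,v);k=(.011-o[0])/d[0];print("shut",v,o+k*d)
```

```text
cam in tool [ 0.08089396  0.00029073 -0.15996506] [[-0.    -0.949 -0.314]
 [ 1.     0.    -0.001]
 [ 0.001 -0.314  0.949]] 230.64469951197992
open (222, 297) [ 0.00753853 -0.0425     -0.02982616]
open (421, 297) [ 0.00935793  0.0425     -0.03293633]
open (182, 352) [ 0.01256582 -0.0425     -0.07262326]
open (457, 350) [ 0.01268868  0.0425     -0.07171267]
shut 282 [ 0.011      -0.0001309  -0.02241848]
shut 321 [ 1.10000000e-02 -4.35717062e-05 -5.33434437e-02]
```

View pics/w5.png

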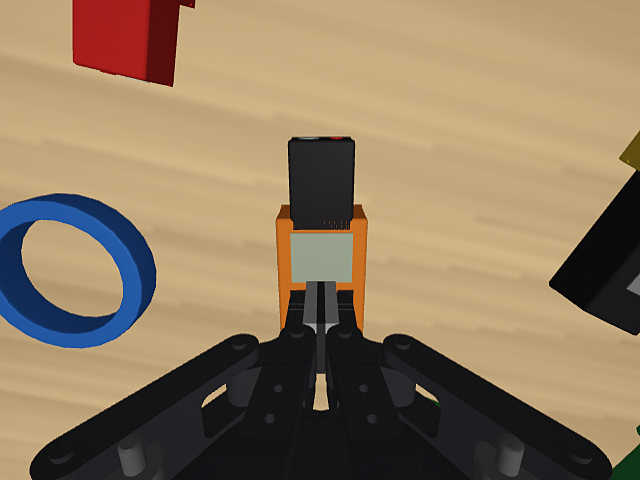

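The shut fingertips show at (320,282), still short of the meter. The geometry puts the real tips about 18–22 mm *behind* the reported TCP, not 17 mm ahead of it. A gentle touch will calibrate that.

>>> jog_arm(deltas=[0,0,0.003,0,0,0,-1,0,0,0.005,0,0,0,-1,0,0,0.006,0,0,0,-1,0,0,0.007,0,0,0,-1,0,0,0.008,0,0,0,-1,0,0,0.008,0,0,0,-1])

```text
time: 5.0
tool_pos: [0.4547, -0.1445, 0.0181]
tcp_rot: [-3.121, -0.357, 0.0]
wrist_force: [0.3, -0.5, 0.0]
width: 0.0
grip_force: 0.0
```

>>> jog_arm(deltas=[0,0,0.001,0,0,0,-1,0,0,0.002,0,0,0,-1,0,0,0.003,0,0,0,-1,0,0,0.003,0,0,0,-1])

```text
time: 5.4
tool_pos: [0.4547, -0.1445, 0.0151]
tcp_rot: [-3.121, -0.357, 0.0]
wrist_force: [-1.0, -0.9, 0.4]
width: -0.0
grip_force: 0.0
```

>>> jog_arm(deltas=[0,0,0.001,0,0,0,-1,0,0,0.002,0,0,0,-1,0,0,0.003,0,0,0,-1,0,0,0.003,0,0,0,-1])

```text
time: 5.8
tool_pos: [0.4549, -0.1446, 0.0149]
tcp_rot: [-3.121, -0.357, 0.002]
wrist_force: [-8.7, 3.3, 23.6]
width: -0.001
grip_force: 11.7
```

Contact came at reported z ≈ 0.015 on the 32 mm top, so the shut tips sit 17 mm behind the reported TCP. I'll use this offset (about 21 mm at a 44 mm opening) from here on: rise, open, and regrip lower.

>>> jog_arm(deltas=[0,0,-0.04,0,0,0,-1,0,0,-0.048,0,0,0,1,0,0,-0.048,0,0,0,1,0,0,-0.048,0,0,0,1,0,0,-0.048,0,0,0,1,0,0,-0.048,0,0,0,1,0,0,-0.048,0,0,0,1])

```text
time: 6.5
tool_pos: [0.4541, -0.1442, 0.0593]
tcp_rot: [-3.12, -0.357, 0.003]
wrist_force: [-0.3, 0.1, 0.1]
width: 0.992
grip_force: 0.0
```

>>> jog_arm(deltas=[0,0,0.03,0,0,0,1,0,0,0.05,0,0,0,1,0,0,0.059,0,0,0,1,0,0,0.059,0,0,0,0.4,0,0,0.059,0,0,0,-1,0,0,0.059,0,0,0,-1,0,0,0.059,0,0,0,-1,0,0,0.059,0,0,0,-1], squeeze=60)

```text
time: 7.3
tool_pos: [0.4563, -0.1451, 0.0027]
tcp_rot: [3.12, 0.357, 0.004]
wrist_force: [-1.1, -0.1, 4.9]
width: 0.496
grip_force: 62.4
```

```bash
cat >> h.py <<'E'
TR=np.array([.58897,.22826,.16694,.09552])
def place_pose(t,inst,off,roll=0):
    """tool pose that puts instrument centre at tray coords t; off= instrument centre in tool frame"""
    M=trayR(TR[2]); Rt=np.c_[M[:,0],-M[:,1],-M[:,2]]@Rz(roll)
    return M@np.array(t)+[TR[0],TR[1],TR[3]]-Rt@np.array(off),Rt
E
python3 - <<'E'
from h import *
from workcell import readout
st=readout.read_state()
R0=R.from_rotvec(st["tcp_rot"])
off=R0.inv().apply(np.array([.4707,-.1411,.016])-st["tool_pos"]);print("off",off)
P,Rt=place_pose([0,.052,.09],None,[off[0],0,off[2]]);print(P)
print(moves(st,P,Rt))
E
```

```text
off [ 0.01491788 -0.00060268 -0.01321917]
[0.52973302 0.27101118 0.1545552 ]
(array([ 0.1659, -0.3885, -0.1521]), array([-0.82, 29.84,  3.43]))
```

>>> jog_arm(deltas=[0,0,-0.04,0,0,0,-1,0,0,-0.08,0,0,0,-1,0,0,-0.12,0,0,0,-1,0,0,-0.16,0,0,0,-1,0,0,-0.2,0,0,0,-1,0,0,-0.2,0,0,0,-1])

```text
time: 7.9
tool_pos: [0.4589, -0.146, 0.2082]
tcp_rot: [3.116, 0.356, 0.017]
wrist_force: [0.6, -0.1, -2.0]
width: 0.49
grip_force: 62.5
```

>>> jog_arm(deltas=[0.166,-0.389,0,-0.8,29.8,3.4,-1,0.166,-0.389,0,-0.8,29.8,3.4,-1,0.166,-0.389,0,-0.8,29.8,3.4,-1,0.166,-0.389,0,-0.8,29.8,3.4,-1,0.166,-0.389,0,-0.8,29.8,3.4,-1,0.166,-0.389,0,-0.8,29.8,3.4,-1,0.166,-0.389,0,-0.8,29.8,3.4,-1,0.166,-0.389,0,-0.8,29.8,3.4,-1])

```text
time: 8.7
tool_pos: [0.523, 0.2511, 0.1994]
tcp_rot: [-2.984, -0.252, -0.791]
wrist_force: [1.0, -0.9, -1.0]
width: 0.496
grip_force: 62.6
```

>>> jog_arm(deltas=[0,0,0,0,0,0,-1,0,0,0,0,0,0,-1,0,0,0,0,0,0,-1])

```text
time: 9.0
tool_pos: [0.5234, 0.2481, 0.1992]
tcp_rot: [-2.986, -0.25, -0.789]
wrist_force: [-0.6, 0.2, -1.6]
width: 0.495
grip_force: 62.8
```

Run:
```python
from h import *
from workcell import readout,read_camera
import pickle
st=readout.read_state();c=read_camera("wrist");pickle.dump((st,c),open("t1.pkl","wb"))
print(st["tool_pos"],st["tcp_rot"],st["wrist_force"])
P,Rt=place_pose([0,.052,.09],None,[.015,0,-.0132]);print(moves(st,P,Rt))
im=c["color"].copy()
M=trayR(TR[2]);px=proj(c,RIM@M.T+[TR[0],TR[1],TR[3]])
for p in px: cv2.drawMarker(im,tuple(int(v) for v in p),(255,0,255),0,12)
cv2.imwrite("pics/t1.png",im);print(px)
```

```text
[0.52340729 0.24805584 0.19923823] [-2.98592531 -0.24969884 -0.78907969] [-0.56538134  0.21221507 -1.60408816]
(array([-0.0134, -0.0216,  0.0438]), array([-0.03,  0.39, -0.01]))
[[187.1662666   94.72691717]
 [535.04140599  94.33274455]
 [493.50542933 315.46855763]
 [213.26073748 315.44233327]]
```

View pics/t1.png

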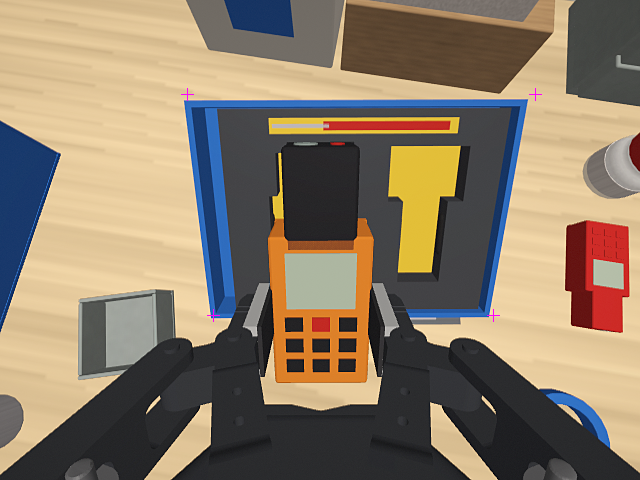

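The wrist picture at the tray shows:
- **Rim:** corners at about (186,101), (527,100), (492,316) and (212,317), about 7 px inside my marks on the right.
- **Scanner cutout:** lip edges at x≈389 and x≈470.
- **Meter:** held straight, nose at (321,190).

My 10 pictures are used up, so from here I'll measure numerically.

Run:
```python
from h import *
import pickle
st,c=pickle.load(open("t1.pkl","rb"));im=c["color"].astype(int)
b,g,r=im[...,0],im[...,1],im[...,2]
blue=((b-r)>50).astype(np.uint8)
n,lab,stt,_=cv2.connectedComponentsWithStats(blue)
k=lab[200,202] or lab[200,203];print(k,stt[k])
m=lab==k
yel=((r-b)>90)&(g>130)
print("blue rows")
for y in (110,130,160,190,220,250,280): 
    xs=np.where(m[y])[0]; print(y,xs.min(),xs.max(), [tuple(im[y,x]) for x in (xs.max()-1,xs.max()+2)] if y==190 else '')
for x in (230,280,380,430,480): ys=np.where(m[:,x])[0];print("col",x,ys.min(),ys.max())
for y in (160,180): print(y,[(x,*im[y,x]) for x in list(range(384,393))+list(range(456,476,1))])
for y in (230,): print(y,[(x,*im[y,x]) for x in list(range(396,404))+list(range(430,450))])
print([(y,*im[y,420]) for y in list(range(142,150))+list(range(268,286))])
print([(x,*im[200,x]) for x in range(186,236,2)])
print([(x,*im[200,x]) for x in range(484,516,2)])
```

```text
2 [  184    99   344   219 12362]
blue rows
110 185 525 
130 188 521 
160 191 516 
190 195 511 [(np.int64(191), np.int64(100), np.int64(31)), (np.int64(152), np.int64(202), np.int64(231))]
220 199 505 
250 203 500 
280 206 494 
col 230 100 317
col 280 100 108
col 380 100 107
col 430 100 317
col 480 99 316
160 [(384, np.int64(72), np.int64(70), np.int64(69)), (385, np.int64(72), np.int64(69), np.int64(69)), (386, np.int64(72), np.int64(69), np.int64(69)), (387, np.int64(71), np.int64(68), np.int64(69)), (388, np.int64(73), np.int64(67), np.int64(66)), (389, np.int64(74), np.int64(55), np.int64(50)), (390, np.int64(65), np.int64(135), np.int64(163)), (391, np.int64(57), np.int64(203), np.int64(242)), (392, np.int64(57), np.int64(193), np.int64(229)), (456, np.int64(57), np.int64(192), np.int64(227)), (457, np.int64(59), np.int64(199), np.int64(236)), (458, np.int64(55), np.int64(194), np.int64(233)), (459, np.int64(30), np.int64(10), np.int64(9)), (460, np.int64(34), np.int64(26), np.int64(26)), (461, np.int64(34), np.int64(31), np.int64(32)), (462, np.int64(35), np.int64(33), np.int64
[... 6131 characters left out ...]
488, np.int64(70), np.int64(66), np.int64(67)), (490, np.int64(70), np.int64(67), np.int64(66)), (492, np.int64(70), np.int64(67), np.int64(66)), (494, np.int64(68), np.int64(67), np.int64(66)), (496, np.int64(99), np.int64(54), np.int64(28)), (498, np.int64(100), np.int64(52), np.int64(21)), (500, np.int64(99), np.int64(53), np.int64(24)), (502, np.int64(93), np.int64(50), np.int64(22)), (504, np.int64(197), np.int64(111), np.int64(48)), (506, np.int64(189), np.int64(107), np.int64(46)), (508, np.int64(190), np.int64(101), np.int64(34)), (510, np.int64(161), np.int64(218), np.int64(254)), (512, np.int64(163), np.int64(209), np.int64(236)), (514, np.int64(163), np.int64(209), np.int64(236))]
```

Run:
```python
from h import *
import pickle
st,c=pickle.load(open("t1.pkl","rb"))
px=np.array([[183.7,99.5],[527.3,99.3],[487.8,317],[210.6,317.5]])
p,e=fit(c,RIM,px,TR,tray=True);print("tray wrist",p.round(4),e)
def onplane(p,u,v,z=0):
    M=trayR(p[2]);d=R.from_rotvec(c["attitude"]).apply([(u-c["cx"])/c["fx"],(v-c["cy"])/c["fy"],1])
    o=M.T@(c["origin"]-[p[0],p[1],p[3]]);d=M.T@d
    return (o+(z-o[2])/d[2]*d)*1000
for l,uv in dict(hl=(389.8,160),hr=(468.3,160),hl2=(388.7,180),hr2=(465.7,180),gl=(400.6,230),gr=(444.2,230),top=(420,145.6),bot=(420,281.6),il=(225.5,200),ir=(495.3,200),top_=(300,110)).items(): print(l,onplane(p,*uv).round(1))
# unconstrained tilt check: pnp
M=trayR(p[2]);K=np.array([[c["fx"],0,c["cx"]],[0,c["fy"],c["cy"]],[0,0,1]])
ok,rv,tv=cv2.solvePnP(RIM,px,K,None);Rc=R.from_rotvec(c["attitude"])
W=(Rc*R.from_rotvec(rv.ravel())).as_matrix();print("pnp",(Rc.apply(tv.ravel())+c["origin"]).round(4),np.degrees(np.arccos(W[2,2])),np.arctan2(W[1,1],W[0,1])-np.pi/2)
```

```text
tray wrist [0.5866 0.2317 0.1678 0.0919] 0.25483564097481803
hl [ 49.8 -30.1   0. ]
hr [ 49.7 -94.5   0. ]
hl2 [ 33.3 -30.3   0. ]
hr2 [ 33.2 -94.6   0. ]
gl [-10.8 -43.5   0. ]
gr [-10.9 -81.7   0. ]
top [ 61.2 -53.8   0. ]
bot [-61.2 -65.2   0. ]
il [ 16.4 107.8   0. ]
ir [  16.  -122.1    0. ]
top_ [88.6 42.7  0. ]
pnp [0.5866 0.2315 0.092 ] 30.029879994286546 0.1688883212856267
```

```bash
cat >> h.py <<'E'
TR=np.array([.5866,.2317,.1683,.0919]); SH=-.0073
def held(st,c,pix,z):
    """pixels -> tool frame at plane tool z"""
    R0=R.from_rotvec(st["tcp_rot"]);o=R0.inv().apply(c["origin"]-st["tool_pos"])
    pix=np.atleast_2d(pix);d=(R0.inv()*R.from_rotvec(c["attitude"])).apply(np.c_[(pix[:,0]-c["cx"])/c["fx"],(pix[:,1]-c["cy"])/c["fy"],np.ones(len(pix))])
    return (o+((z-o[2])/d[:,2])[:,None]*d)*1000
E
python3 - <<'E'
from h import *
import pickle
st,c=pickle.load(open("t1.pkl","rb"));im=c["color"].astype(int)
o=((im[...,2]-im[...,0])>80)&(im[...,1]<170)&(im[...,1]<im[...,2]*.72)
for y in (255,290,330,360,375):
    xs=np.where(o[y,255:385])[0]+255;print(y,xs.min(),xs.max()+1,held(st,c,[[xs.min(),y],[xs.max()+1,y]],-.029).round(1).tolist())
for x in (300,320,345):
    ys=np.where(o[:400,x])[0];print(x,ys.min(),ys.max()+1,held(st,c,[[x,ys.min()],[x,ys.max()+1]],-.029).round(1).tolist())
g=im.sum(2)
print([(y,*im[y,320]) for y in range(136,152)]);print([(x,*im[180,x]) for x in list(range(282,290))+list(range(354,362))])
E
```

```text
255 269 373 [[27.0, -21.4, -29.0], [27.0, 22.0, -29.0]]
290 272 370 [[10.7, -20.9, -29.0], [10.7, 21.5, -29.0]]
330 274 368 [[-9.4, -20.9, -29.0], [-9.4, 21.5, -29.0]]
360 274 368 [[-25.7, -21.6, -29.0], [-25.7, 22.2, -29.0]]
375 275 367 [[-34.3, -21.5, -29.0], [-34.3, 22.1, -29.0]]
300 241 383 [[33.2, -8.3, -29.0], [-39.0, -9.7, -29.0]]
320 241 383 [[33.2, -0.1, -29.0], [-39.0, -0.2, -29.0]]
345 121 383 [[80.1, 9.2, -29.0], [-39.0, 11.8, -29.0]]
[(136, np.int64(74), np.int64(70), np.int64(69)), (137, np.int64(74), np.int64(72), np.int64(70)), (138, np.int64(75), np.int64(72), np.int64(71)), (139, np.int64(75), np.int64(71), np.int64(70)), (140, np.int64(74), np.int64(72), np.int64(71)), (141, np.int64(80), np.int64(78), np.int64(78)), (142, np.int64(37), np.int64(35), np.int64(35)), (143, np.int64(26), np.int64(25), np.int64(25)), (144, np.int64(28), np.int64(27), np.int64(29)), (145, np.int64(28), np.int64(27), np.int64(28)), (146, np.int64(28), np.int64(27), np.int64(28)), (147, np.int64(39), np.int64(36), np.int64(39)), (148, np.int64(37), np.int64(36), np.int64(38)), (149, np.in
[... 220 characters left out ...]
np.int64(16)), (284, np.int64(38), np.int64(35), np.int64(35)), (285, np.int64(41), np.int64(38), np.int64(39)), (286, np.int64(39), np.int64(38), np.int64(40)), (287, np.int64(38), np.int64(36), np.int64(39)), (288, np.int64(39), np.int64(37), np.int64(39)), (289, np.int64(40), np.int64(38), np.int64(41)), (354, np.int64(40), np.int64(39), np.int64(39)), (355, np.int64(42), np.int64(39), np.int64(41)), (356, np.int64(37), np.int64(35), np.int64(38)), (357, np.int64(32), np.int64(30), np.int64(31)), (358, np.int64(21), np.int64(20), np.int64(20)), (359, np.int64(79), np.int64(76), np.int64(76)), (360, np.int64(73), np.int64(70), np.int64(69)), (361, np.int64(73), np.int64(71), np.int64(70))]
```

Run:
```python
from h import *
from workcell import readout
st=readout.read_state()
for z in (.035,.008,-.004):
  P,Rt=place_pose([0,.055+SH,z],None,[.0155,.0003,-.0132]);print(P,*moves(st,P,Rt))
```

```text
[0.55457996 0.27494748 0.10302935] [-0.0176 -0.0218  0.1013] [ 0.02  0.34 -0.14]
[0.56788921 0.27720882 0.07964667] [-0.0174 -0.0218  0.1283] [ 0.02  0.34 -0.14]
[0.57380444 0.27821386 0.06925436] [-0.0173 -0.0218  0.1403] [ 0.02  0.34 -0.14]
```

>>> jog_arm(deltas=[-0.0175,-0.022,0.03,0,0.35,-0.15,-1,-0.0175,-0.022,0.06,0,0.35,-0.15,-1,-0.0175,-0.022,0.085,0,0.35,-0.15,-1,-0.0175,-0.022,0.101,0,0.35,-0.15,-1,-0.0175,-0.022,0.101,0,0.35,-0.15,-1,-0.0175,-0.022,0.101,0,0.35,-0.15,-1,-0.0175,-0.022,0.101,0,0.35,-0.15,-1])

```text
time: 9.75
tool_pos: [0.5562, 0.2764, 0.1064]
tcp_rot: [-2.979, -0.251, -0.806]
wrist_force: [0.2, 0.2, -1.3]
width: 0.498
grip_force: 62.8
```

Run:
```python
from h import *
from workcell import readout,read_camera
import pickle
st=readout.read_state()
for z in (.035,.008):
  P,Rt=place_pose([0,.055+SH,z],None,[.0155,.0003,-.0132]);print(*moves(st,P,Rt))
print(st['wrist_force'])
```

```text
[-0.0033  0.0012  0.002 ] [-0.06 -0.26 -0.03]
[-0.0034  0.0012  0.029 ] [-0.06 -0.26 -0.03]
[ 0.18160536  0.2343145  -1.34529645]
```

>>> jog_arm(deltas=[0,0,0,0,0,0,-1,0,0,0,0,0,0,-1,0,0,0,0,0,0,-1])

```text
time: 10.05
tool_pos: [0.5557, 0.2773, 0.1058]
tcp_rot: [-2.979, -0.253, -0.804]
wrist_force: [0.1, 0.2, -2.4]
width: 0.493
grip_force: 62.8
```

Run:
```python
from h import *
from workcell import readout,read_camera
st=readout.read_state()
for z in (.035,.008):
  P,Rt=place_pose([0,.055+SH,z],None,[.0155,.0003,-.0132]);print(*moves(st,P,Rt))
```

```text
[-0.0027  0.0021  0.0016] [-0.09 -0.22  0.06]
[-0.0028  0.0021  0.0286] [-0.09 -0.22  0.06]
```

>>> jog_arm(deltas=[-0.003,0.002,0.002,-0.1,-0.2,0,-1,-0.003,0.002,0.006,-0.1,-0.2,0,-1,-0.003,0.002,0.01,-0.1,-0.2,0,-1,-0.003,0.002,0.01,-0.1,-0.2,0,-1,-0.003,0.002,0.01,-0.1,-0.2,0,-1])

```text
time: 10.55
tool_pos: [0.5582, 0.2754, 0.0943]
tcp_rot: [-2.984, -0.253, -0.797]
wrist_force: [0.1, -0.9, -2.1]
width: 0.496
grip_force: 62.8
```

```bash
cat > chk.py <<'E'
import sys
from h import *
from workcell import readout
st=readout.read_state(); M=trayR(TR[2])
off=[float(v) for v in sys.argv[2:5]]; y=float(sys.argv[1])
R0=R.from_rotvec(st["tcp_rot"]);p=st["tool_pos"]+R0.apply(off)
print("inst centre in tray minus place (mm)",((M.T@(p-[TR[0],TR[1],TR[3]])-[0,y+SH,0])*1000).round(2))
P,Rt=place_pose([0,y+SH,0],None,off);print("turn err",moves(st,P,Rt)[1],"F tray",(M.T@st["wrist_force"]).round(1))
E
python3 chk.py .055 .0155 .0003 -.0132
```

```text
inst centre in tray minus place (mm) [-1.2  -0.13 25.62]
turn err [0.05 0.09 0.07] F tray [-1.1 -0.9 -1.8]
```

>>> jog_arm(deltas=[0.001,0,0.004,0,0,0,-1,0.001,0,0.008,0,0,0,-1,0.001,0,0.011,0,0,0,-1,0.001,0,0.014,0,0,0,-1,0.001,0,0.016,0,0,0,-1,0.001,0,0.016,0,0,0,-1,0.001,0,0.016,0,0,0,-1])

```text
time: 11.25
tool_pos: [0.567, 0.2769, 0.0814]
tcp_rot: [-2.984, -0.253, -0.798]
wrist_force: [0.6, 0.4, -2.7]
width: 0.496
grip_force: 62.8
```

```bash
python3 chk.py .055 .0155 .0003 -.0132
```

```text
inst centre in tray minus place (mm) [ 0.08 -0.09  9.93]
turn err [0.04 0.05 0.06] F tray [-0.8  0.3 -2.7]
```

The meter is in its cutout: bottom about 6 mm below the insert surface, no contact force. Now I'll push.

>>> jog_arm(deltas=[0,0,0.003,0,0,0,-1,0,0,0.005,0,0,0,-1,0,0,0.007,0,0,0,-1,0,0,0.009,0,0,0,-1,0,0,0.011,0,0,0,-1,0,0,0.011,0,0,0,-1], squeeze=100)

```text
time: 11.85
tool_pos: [0.5722, 0.2779, 0.0724]
tcp_rot: [-2.984, -0.253, -0.799]
wrist_force: [-6.2, -1.0, 4.4]
width: 0.482
grip_force: 102.6
```

```bash
python3 chk.py .055 .0155 .0003 -.0132
```

```text
inst centre in tray minus place (mm) [ 0.16 -0.03 -0.49]
turn err [0.04 0.04 0.05] F tray [-3.3  0.1  7. ]
```

>>> jog_arm(deltas=[0,0,0.0015,0,0,0,-1,0,0,0.003,0,0,0,-1,0,0,0.004,0,0,0,-1,0,0,0.005,0,0,0,-1,0,0,0.005,0,0,0,-1])

```text
time: 12.35
tool_pos: [0.5738, 0.2781, 0.0697]
tcp_rot: [-2.985, -0.251, -0.799]
wrist_force: [-26.4, -5.8, 25.4]
width: 0.483
grip_force: 106.0
```

```bash
python3 chk.py .055 .0155 .0003 -.0132
```

```text
inst centre in tray minus place (mm) [ 0.16 -0.1  -3.62]
turn err [0.1  0.05 0.02] F tray [-10.7  -1.3  35.5]
```

At 35 N it stops with its centre at −3.6 mm against −4 nominal, so it's on the floor. I'll ease off, release, back away and check with the wrist camera.

>>> jog_arm(deltas=[0,0,-0.002,0,0,0,-1,0,0,-0.002,0,0,0,0.6,0,0,-0.002,0,0,0,0.6,0,0,-0.002,0,0,0,0.6,0,0,-0.03,0,0,0,0.6,0,0,-0.07,0,0,0,1,0,0,-0.11,0,0,0,1,0,0,-0.14,0,0,0,1], squeeze=60)

```text
time: 13.15
tool_pos: [0.506, 0.267, 0.1914]
tcp_rot: [-2.982, -0.253, -0.801]
wrist_force: [0.2, 0.7, 0.2]
width: 0.999
grip_force: 0.0
```

>>> jog_arm(deltas=[0,0,0,0,0,0,1,0,0,0,0,0,0,1,0,0,0,0,0,0,1])

```text
time: 13.45
tool_pos: [0.5057, 0.2662, 0.1874]
tcp_rot: [-2.985, -0.253, -0.796]
wrist_force: [0.2, -0.4, -1.2]
width: 1.003
grip_force: 0.0
```

Run:
```python
from h import *
from workcell import readout,read_camera
import pickle
st=readout.read_state();c=read_camera("wrist");pickle.dump((st,c),open("t2.pkl","wb"))
cv2.imwrite("pics/t2.png",c["color"]);im=c["color"].astype(int);print(st["tool_pos"],st["tcp_rot"])
M=trayR(TR[2]);T=[TR[0],TR[1],TR[3]]
px=proj(c,(z3(LAS,.012)+[0,.055+SH,0])@M.T+T);print(px.round(1))
px2=proj(c,(z3(LAS,.020)+[0,.055+SH,0])@M.T+T);print(px2.round(1))
o=((im[...,2]-im[...,0])>80)&(im[...,1]<170)&(im[...,1]<im[...,2]*.72)
cn,_=cv2.findContours(o.astype(np.uint8),0,2);k=max(cn,key=cv2.contourArea);print(cv2.boundingRect(k),cv2.minAreaRect(k))
# rest of scanner in view? yellow
```

```text
[0.50566511 0.26623421 0.18735197] [-2.98539512 -0.25317079 -0.79589888]
[[300.5 131.5]
 [340.1 131.5]
 [294.7 264.6]
 [345.9 264.6]
 [292.5 178.9]
 [348.1 178.9]]
[[299.9 131.9]
 [340.7 131.9]
 [294.  268.5]
 [346.5 268.6]
 [291.7 180.7]
 [348.9 180.7]]
(293, 175, 55, 90) ((320.0, 219.5), (54.0, 89.0), 0.0)
```

The orange outline spans x 293–348 with its bottom at row 265, against 292.5–348 and 264.6 predicted for fully home. The meter is seated. Next, the scanner.

Run:
```python
from h import *
from workcell import readout
st=readout.read_state()
print(*moves(st,[.5186,-.3103,.17],down(-1.7953)))
print(*moves(st,[.505,.0,.22],down(-1.6)))
```

```text
[-0.0818  0.5704 -0.0259] [ -5.73 -29.43  22.05]
[-0.023   0.2623 -0.0507] [ -2.82 -29.71  11.11]
```

>>> jog_arm(deltas=[-0.023,0.262,-0.05,-2.8,-29.7,11.1,1,-0.023,0.262,-0.05,-2.8,-29.7,11.1,1,-0.023,0.262,-0.05,-2.8,-29.7,11.1,1,-0.023,0.262,-0.05,-2.8,-29.7,11.1,1,-0.023,0.262,-0.05,-2.8,-29.7,11.1,1,-0.023,0.262,-0.05,-2.8,-29.7,11.1,1,-0.023,0.262,-0.05,-2.8,-29.7,11.1,1])

```text
time: 14.2
tool_pos: [0.5059, -0.0021, 0.2193]
tcp_rot: [-3.14, 0.053, 0.0]
wrist_force: [-0.5, -0.8, -0.5]
width: 1.0
grip_force: 0.0
```

Run:
```python
from h import *
from workcell import readout
st=readout.read_state()
print(*moves(st,[.5186,-.3103,.17],down(-1.7953)))
```

```text
[0.023  0.3076 0.0489] [-7.000e-02  1.000e-02  1.094e+01]
```

>>> jog_arm(deltas=[0.023,0.308,0.048,0,0,11,1,0.023,0.308,0.048,0,0,11,1,0.023,0.308,0.048,0,0,11,1,0.023,0.308,0.048,0,0,11,1,0.023,0.308,0.048,0,0,11,1,0.023,0.308,0.048,0,0,11,1,0.023,0.308,0.048,0,0,11,1,0.023,0.308,0.048,0,0,11,1])

```text
time: 15.0
tool_pos: [0.5196, -0.308, 0.1701]
tcp_rot: [-3.118, 0.349, 0.001]
wrist_force: [-0.3, 0.2, -0.4]
width: 0.996
grip_force: 0.0
```

```bash
cat > sc.py <<'E'
from h import *
from workcell import readout,read_camera
st=readout.read_state();c=read_camera("wrist");im=c["color"].astype(int);cv2.imwrite("pics/s1.png",c["color"])
yel=((im[...,2]-im[...,0])>110)&(im[...,1]>120)&(im[...,0]<90)
blk=im.max(2)<75
T=np.array([[60,31],[16,31],[16,18],[-60,18],[-60,-18],[16,-18],[16,-31],[60,-31]])/1000
# predicted head top corners, then yellow extents (rows/cols)
p0=[.5244,-.3116,-.2245]
def mask(p,x0,x1,w):
    m=np.zeros((480,640),np.uint8)
    for a,b,h in ((16,60,31),(-60,16,18)):
        if not(a>=x0 and b<=x1): continue
        q=np.array([[x,y,z] for x in(a,b) for y in(-h,h) for z in(0,32)])/1000
        u=proj(c,q@Rz(p[2]).T+[p[0],p[1],0]);cv2.fillConvexPoly(m,cv2.convexHull((u*16).astype(np.int32)),1,0,4)
    return m
hul=cv2.dilate(mask(p0,-99,99,0),np.ones((25,25)))
obj=((yel|blk)&(hul>0)).astype(np.uint8)
obj=cv2.morphologyEx(obj,cv2.MORPH_CLOSE,np.ones((15,15)))
from scipy.optimize import minimize
f=lambda d:float((mask([p0[0]+d[0]/1e3,p0[1]+d[1]/1e3,p0[2]+d[2]/50],-99,99,0)!=obj).sum())
r=min((minimize(f,s,method="Nelder-Mead",options=dict(initial_simplex=np.array([s,np.add(s,[3,0,0]),np.add(s,[0,3,0]),np.add(s,[0,0,3])]))) for s in ([0,0,0],[2,-2,1],[-2,2,-1])),key=lambda r:r.fun)
p=[p0[0]+r.x[0]/1e3,p0[1]+r.x[1]/1e3,p0[2]+r.x[2]/50]
print("obj px",obj.sum(),"mismatch",r.fun,"pose",np.round(p,4),st["tool_pos"])
g=Rz(p[2])@[-.006,0,0]+[p[0],p[1],0]
print(*moves(st,[g[0],g[1],.0],down(p[2]-np.pi/2)))
E
python3 sc.py
```

```text
obj px 5751 mismatch 1259.0 pose [ 0.5251 -0.3104 -0.2339] [ 0.51957544 -0.30800426  0.17010333]
[1.000e-04 1.700e-03 1.701e-01] [-0.23  0.06  0.63]
```

```bash
cat >> sc.py <<'E'
px=proj(c,z3(T,.032)@Rz(p[2]).T+[p[0],p[1],0]);print(px.round(0).tolist())
m=mask(p,-99,99,0);print("model px",m.sum(),"missing",((m==1)&(obj==0)).sum())
for y in range(100,310,12):
    print(y,"model",[int(v) for v in np.where(m[y])[0][[0,-1]]] if m[y].any() else '-',"obj",[int(v) for v in np.where(obj[y])[0][[0,-1]]] if obj[y].any() else '-',"yel",[int(v) for v in np.where(yel[y,200:440])[0][[0,-1]]+200] if yel[y,200:440].any() else '-', im[y,285:350:10].sum(1).tolist())
E
python3 sc.py
```

```text
obj px 5810 mismatch 1162.0 pose [ 0.5258 -0.3109 -0.2382] [ 0.51974594 -0.30657973  0.17069454]
[0.001  0.0036 0.1707] [-0.26  0.04  0.95]
[[290.0, 135.0], [290.0, 186.0], [305.0, 187.0], [305.0, 265.0], [342.0, 265.0], [345.0, 187.0], [360.0, 187.0], [363.0, 136.0]]
model px 6972 missing 1162
100 model - obj - yel - [451, 449, 449, 447, 453, 464, 464]
112 model - obj - yel - [463, 459, 455, 453, 459, 457, 449]
124 model - obj - yel - [456, 453, 454, 457, 463, 468, 472]
136 model [290, 363] obj [290, 361] yel [290, 361] [471, 407, 405, 401, 398, 395, 395]
148 model [290, 362] obj [290, 361] yel [290, 361] [476, 413, 414, 420, 411, 420, 426]
160 model [290, 361] obj [290, 360] yel [290, 360] [486, 414, 412, 266, 266, 265, 412]
172 model [290, 361] obj [291, 360] yel [291, 360] [469, 408, 410, 413, 259, 412, 412]
184 model [290, 360] obj [291, 359] yel [291, 359] [493, 416, 430, 278, 340, 305, 420]
196 model [305, 345] obj [306, 344] yel - [455, 459, 180, 93, 96, 95, 421]
208 model [305, 344] obj [306, 344] yel - [468, 467, 245, 95, 92, 96, 494]
220 model [305, 344] obj [306, 343] yel - [458, 465, 249, 87, 90, 94, 530]
232 model [305, 343] obj [306, 343] yel - [476, 485, 297, 51, 323, 84, 522]
244 model [305, 343] obj [306, 343] yel - [496, 497, 360, 72, 332, 85, 460]
256 model [305, 342] obj [306, 342] yel - [480, 445, 360, 74, 78, 79, 480]
268 model - obj - yel - [466, 479, 477, 481, 469, 461, 459]
280 model - obj - yel - [455, 463, 473, 459, 443, 441, 439]
292 model - obj - yel - [464, 438, 448, 457, 456, 454, 459]
304 model - obj - yel - [455, 454, 456, 460, 464, 458, 457]
```

The scanner outline matches the model to about 1 px, at (0.526, −0.311) with yaw −0.235. I'll descend and grip the handle.

>>> jog_arm(deltas=[0.001,0.003,0.05,-0.2,0,0.8,1,0.001,0.003,0.1,-0.2,0,0.8,1,0.001,0.003,0.14,-0.2,0,0.8,1,0.001,0.003,0.16,-0.2,0,0.8,1,0.001,0.003,0.169,-0.2,0,0.8,1,0.001,0.003,0.169,-0.2,0,0.8,1,0.001,0.003,0.169,-0.2,0,0.8,0.2,0.001,0.003,0.169,-0.2,0,0.8,-1], squeeze=60)

```text
time: 15.9
tool_pos: [0.5227, -0.311, 0.0058]
tcp_rot: [3.117, -0.366, 0.009]
wrist_force: [0.4, -0.0, -0.3]
width: 0.691
grip_force: 0.0
```

>>> jog_arm(deltas=[0,0,0,0,0,0,-1,0,0,0,0,0,0,-1,0,0,0,0,0,0,-1,0,0,0,0,0,0,-1])

```text
time: 16.3
tool_pos: [0.5222, -0.3113, 0.0054]
tcp_rot: [3.117, -0.368, 0.008]
wrist_force: [0.6, 1.1, 5.7]
width: 0.402
grip_force: 60.9
```

Run:
```python
from h import *
from workcell import readout
st=readout.read_state();R0=R.from_rotvec(st["tcp_rot"])
print(st["tool_pos"],"off",R0.inv().apply(np.array([.5257,-.3108,.016])-st["tool_pos"]).round(4))
```

```text
[ 0.52223315 -0.31129557  0.00540577] off [ 0.0033 -0.0013 -0.0106]
```

The grip is a bit shallow, about 6 mm deep, so I'll regrip 4 mm lower.

>>> jog_arm(deltas=[0,0,0,0,0,0,0.3,0,0,0,0,0,0,0.3,-0.002,0,0.0045,0,0,0,0.3,-0.002,0,0.0045,0,0,0,0.3,-0.002,0,0.0045,0,0,0,-1,-0.002,0,0.0045,0,0,0,-1,-0.002,0,0.0045,0,0,0,-1,-0.002,0,0.0045,0,0,0,-1])

```text
time: 17.1
tool_pos: [0.5189, -0.3099, -0.0012]
tcp_rot: [3.119, -0.367, 0.003]
wrist_force: [-1.0, 0.2, 0.1]
width: 0.402
grip_force: 61.5
```

Run:
```python
from h import *
from workcell import readout
st=readout.read_state();R0=R.from_rotvec(st["tcp_rot"])
print(st["tool_pos"],"off",R0.inv().apply(np.array([.5257,-.3108,.016])-st["tool_pos"]).round(4))
```

```text
[ 0.51887807 -0.30989535 -0.0011815 ] off [ 0.0069 -0.0007 -0.0172]
```

>>> jog_arm(deltas=[0,0,-0.04,0,0,0,-1,0,0,-0.08,0,0,0,-1,0,0,-0.12,0,0,0,-1,0,0,-0.16,0,0,0,-1,0,0,-0.2,0,0,0,-1,0,0,-0.22,0,0,0,-1,0,0,-0.22,0,0,0,-1])

```text
time: 17.8
tool_pos: [0.5207, -0.311, 0.2234]
tcp_rot: [3.115, -0.367, 0.014]
wrist_force: [0.2, 0.6, -2.3]
width: 0.403
grip_force: 61.3
```

Run:
```python
from h import *
from workcell import readout
st=readout.read_state();print(st['tool_pos'])
P,Rt=place_pose([0,-.055+SH,.10],None,[.0055,0,-.015]);print(P,*moves(st,P,Rt))
```

```text
[ 0.52066642 -0.3109923   0.22341109]
[0.55044031 0.16236335 0.16276216] [-0.0816 -0.4675  0.0581] [  6.35  29.08 -22.45]
```

The grip is now about 13 mm deep, so I'll finish the scanner's last push with the shut fingertips on its top. Moving over the tray.

>>> jog_arm(deltas=[-0.06,-0.35,0,4,20,-16,-1,-0.06,-0.35,0,4,20,-16,-1,-0.06,-0.35,0,4,20,-16,-1,-0.06,-0.35,0,4,20,-16,-1,-0.06,-0.35,0,4,20,-16,-1,-0.06,-0.35,0,4,20,-16,-1,-0.06,-0.35,0,4,20,-16,-1,-0.06,-0.35,0,4,20,-16,-1])

```text
time: 18.6
tool_pos: [0.5393, 0.0504, 0.2155]
tcp_rot: [-3.063, -0.084, -0.544]
wrist_force: [-0.4, -0.4, -1.8]
width: 0.402
grip_force: 61.4
```

Run:
```python
from h import *
from workcell import readout
st=readout.read_state();print(st['tool_pos'])
P,Rt=place_pose([0,-.055+SH,.10],None,[.0065,0,-.017]);print(P,*moves(st,P,Rt))
```

```text
[0.53930675 0.05041771 0.21550749]
[0.55057239 0.16238579 0.16053011] [-0.003  -0.11    0.0598] [ 1.64  9.76 -6.2 ]
```

>>> jog_arm(deltas=[-0.003,-0.11,0.02,1.6,9.8,-6.2,-1,-0.003,-0.11,0.04,1.6,9.8,-6.2,-1,-0.003,-0.11,0.058,1.6,9.8,-6.2,-1,-0.003,-0.11,0.058,1.6,9.8,-6.2,-1,-0.003,-0.11,0.058,1.6,9.8,-6.2,-1,-0.003,-0.11,0.058,1.6,9.8,-6.2,-1,-0.003,-0.11,0.058,1.6,9.8,-6.2,-1])

```text
time: 19.3
tool_pos: [0.5542, 0.1554, 0.1664]
tcp_rot: [-2.986, -0.239, -0.811]
wrist_force: [0.1, -0.7, -1.1]
width: 0.405
grip_force: 61.7
```

```bash
cat > t3.py <<'E'
from h import *
from workcell import readout,read_camera
st=readout.read_state();c=read_camera("wrist");im=c["color"].astype(int)
print(st["tool_pos"],st["wrist_force"])
M=trayR(TR[2]);T=[TR[0],TR[1],TR[3]]
print("rim pred",proj(c,RIM@M.T+T).round(1).tolist())
blue=((im[...,0]-im[...,2])>50)
for y in (120,200): 
    xs=np.where(blue[y,60:600])[0]+60; print("blue row",y,xs.min(),xs.max())
z=-.033 # scanner top plane in tool
pr=held
R0=R.from_rotvec(st["tcp_rot"])
q=z3(SCA,z)*[1,-1,1]+[.0065,0,0]
u=proj(c,R0.apply(q)+st["tool_pos"]);print("scanner pred px",u.round(1).tolist())
yel=((im[...,2]-im[...,0])>110)&(im[...,1]>120)&(im[...,0]<90)
cx=int(u[:,0].mean());r0=int(u[4,1])
for y in range(int(u[0,1])+6,r0-4,8):
    run=yel[y]|False; xs=np.where(yel[y,cx-75:cx+75])[0]+cx-75
    print("head",y,xs.min(),xs.max()+1,held(st,c,[[xs.min(),y],[xs.max()+1,y]],z).round(1)[:,:2].tolist())
for x in (cx-35,cx+35):
    col=np.where(yel[int(u[0,1])-20:r0+25,x])[0]+int(u[0,1])-20;print("col",x,col.min(),col.max()+1,held(st,c,[[x,col.min()],[x,col.max()+1]],z).round(1)[:,:2].tolist())
g=im.sum(2)
for y in (r0+20,):
    print([(x,int(g[y,x])) for x in range(cx-40,cx-20)],[(x,int(g[y,x])) for x in range(cx+20,cx+40)])
yb=int(u[2,1]);print([(y,int(g[y,cx])) for y in range(yb-10,yb+10)])
E
python3 t3.py
```

```text
[0.55424906 0.15543349 0.16644492] [ 0.07356604 -0.66276584 -1.10212909]
rim pred [[15.3, 95.6], [410.7, 92.6], [393.6, 338.9], [80.7, 342.1]]
blue row 120 60 408
blue row 200 60 403
scanner pred px [[236.0, 160.1], [404.1, 160.0], [282.9, 413.6], [357.8, 413.6], [244.5, 269.0], [395.9, 269.0]]
head 166 245 395 [[64.3, -27.8], [64.3, 27.8]]
head 174 245 395 [[61.4, -28.1], [61.3, 28.0]]
head 182 245 395 [[58.4, -28.3], [58.3, 28.2]]
head 190 245 395 [[55.3, -28.5], [55.3, 28.4]]
head 198 245 395 [[52.2, -28.7], [52.2, 28.6]]
head 206 245 395 [[49.1, -28.9], [49.0, 28.8]]
head 214 245 395 [[45.9, -29.1], [45.9, 29.1]]
head 222 245 395 [[42.6, -29.4], [42.6, 29.3]]
head 230 245 395 [[39.3, -29.6], [39.3, 29.5]]
head 238 245 395 [[36.0, -29.9], [36.0, 29.7]]
head 246 245 395 [[32.6, -30.1], [32.6, 30.0]]
head 254 245 395 [[29.1, -30.3], [29.1, 30.2]]
head 262 246 395 [[25.6, -30.2], [25.6, 30.4]]
col 285 148 262 [[70.8, -12.8], [25.6, -14.3]]
col 355 149 262 [[70.5, 12.8], [25.6, 14.2]]
[(280, 101), (281, 111), (282, 108), (283, 108), (284, 107), (285, 104), (286, 111), (287, 109), (288, 108), (289, 110), (290, 104), (291, 106), (292, 107), (293, 105), (294, 108), (295, 108), (296, 104), (297, 104), (298, 107), (299, 108)] [(340, 107), (341, 108), (342, 106), (343, 111), (344, 104), (345, 110), (346, 106), (347, 111), (348, 113), (349, 108), (350, 107), (351, 103), (352, 109), (353, 108), (354, 108), (355, 110), (356, 108), (357, 109), (358, 105), (359, 108)]
[(403, 107), (404, 101), (405, 104), (406, 101), (407, 106), (408, 103), (409, 102), (410, 115), (411, 133), (412, 132), (413, 132), (414, 140), (415, 103), (416, 107), (417, 117), (418, 120), (419, 120), (420, 131), (421, 136), (422, 128)]
```

```bash
sed -i 's/cx-75:cx+75\])\[0\]+cx-75/cx-100:cx+95])[0]+cx-100/' t3.py
cat >> t3.py <<'E'
print("tail",held(st,c,[[cx,y] for y in (410,415)],z).round(1).tolist())
for y in range(275,395,20):
    row=g[y];print(y,[(x,int(row[x])) for x in range(cx-44,cx-28,2)],[(x,int(row[x])) for x in range(cx+30,cx+46,2)])
E
python3 t3.py | grep -v '^\[('
```

```text
[0.55427714 0.15548142 0.16654789] [ 0.25885912 -0.65738368 -2.51094383]
rim pred [[15.6, 95.7], [410.7, 92.8], [393.7, 339.0], [80.9, 342.1]]
blue row 120 60 408
blue row 200 60 403
scanner pred px [[236.1, 160.0], [404.2, 159.9], [282.9, 413.6], [357.9, 413.6], [244.6, 269.0], [395.9, 269.0]]
head 166 238 404 [[64.3, -30.5], [64.3, 31.1]]
head 174 239 403 [[61.4, -30.3], [61.3, 31.0]]
head 182 240 402 [[58.4, -30.2], [58.3, 30.8]]
head 190 240 402 [[55.3, -30.4], [55.3, 31.0]]
head 198 241 401 [[52.2, -30.3], [52.2, 30.9]]
head 206 241 401 [[49.1, -30.5], [49.0, 31.1]]
head 214 242 400 [[45.9, -30.3], [45.8, 31.0]]
head 222 243 399 [[42.6, -30.2], [42.6, 30.8]]
head 230 243 399 [[39.3, -30.4], [39.3, 31.1]]
head 238 244 398 [[36.0, -30.3], [36.0, 30.9]]
head 246 244 398 [[32.6, -30.5], [32.6, 31.1]]
head 254 245 397 [[29.1, -30.4], [29.1, 31.0]]
head 262 246 396 [[25.6, -30.2], [25.6, 30.8]]
col 285 148 262 [[70.8, -12.8], [25.6, -14.3]]
col 355 149 262 [[70.4, 12.8], [25.6, 14.2]]
tail [[-51.3, -0.2, -33.0], [-54.4, -0.2, -33.0]]
275 [(276, 214), (278, 74), (280, 105), (282, 106),
[... 413 characters left out ...]
, (288, 110), (290, 108)] [(350, 109), (352, 110), (354, 107), (356, 112), (358, 108), (360, 106), (362, 66), (364, 68)]
335 [(276, 86), (278, 82), (280, 83), (282, 98), (284, 106), (286, 101), (288, 109), (290, 104)] [(350, 105), (352, 106), (354, 107), (356, 107), (358, 107), (360, 88), (362, 75), (364, 75)]
355 [(276, 76), (278, 200), (280, 686), (282, 55), (284, 108), (286, 109), (288, 103), (290, 107)] [(350, 108), (352, 107), (354, 112), (356, 111), (358, 99), (360, 218), (362, 693), (364, 32)]
375 [(276, 620), (278, 610), (280, 626), (282, 6), (284, 102), (286, 105), (288, 108), (290, 107)] [(350, 111), (352, 106), (354, 106), (356, 110), (358, 67), (360, 670), (362, 605), (364, 607)]
```

```bash
cat > t4.py <<'E'
from h import *
from workcell import readout,read_camera
st=readout.read_state();c=read_camera("wrist");im=c["color"].astype(int)
z=-.0345
for x in (250,262,272,380,390): print(x,[(y,*map(int,im[y,x])) for y in range(256,274,2)])
for x in (255,300,380): print(x,[(y,*map(int,im[y,x])) for y in range(142,172,2)])
for x in (300,340): print(x,[(y,int(im[y,x].sum())) for y in range(396,424,2)])
print([(y,held(st,c,[[320,y]],z).round(1)[0,0]) for y in (148,155,158,160,162,165,262,266,270,405,410,413,416,420)])
E
python3 t4.py
```

```text
250 [(256, 57, 198, 227), (258, 55, 197, 226), (260, 55, 197, 227), (262, 54, 195, 225), (264, 61, 95, 110), (266, 71, 67, 65), (268, 68, 68, 66), (270, 70, 68, 67), (272, 69, 67, 66)]
262 [(256, 54, 197, 226), (258, 55, 197, 227), (260, 56, 198, 227), (262, 53, 197, 227), (264, 60, 95, 110), (266, 71, 66, 64), (268, 69, 68, 66), (270, 68, 66, 65), (272, 70, 68, 67)]
272 [(256, 55, 197, 226), (258, 55, 197, 226), (260, 55, 197, 227), (262, 55, 198, 227), (264, 61, 96, 111), (266, 72, 66, 64), (268, 71, 68, 66), (270, 69, 68, 67), (272, 69, 68, 66)]
380 [(256, 56, 198, 227), (258, 54, 198, 226), (260, 56, 198, 227), (262, 55, 199, 229), (264, 57, 96, 112), (266, 70, 66, 64), (268, 69, 68, 67), (270, 69, 67, 66), (272, 70, 68, 68)]
390 [(256, 55, 198, 227), (258, 54, 198, 227), (260, 54, 198, 226), (262, 53, 199, 230), (264, 80, 89, 98), (266, 100, 51, 18), (268, 99, 53, 22), (270, 99, 53, 22), (272, 99, 53, 23)]
255 [(142, 73, 71, 71), (144, 74, 71, 70), (146, 74, 69, 69), (148, 67, 80, 86), (150, 42, 169, 198), (152, 44, 166, 194), (154, 43, 161, 190), (156, 60, 208, 237), (158, 58, 
[... 756 characters left out ...]
00 [(396, 104), (398, 102), (400, 104), (402, 104), (404, 104), (406, 135), (408, 133), (410, 133), (412, 135), (414, 135), (416, 109), (418, 116), (420, 128), (422, 134)]
340 [(396, 111), (398, 104), (400, 107), (402, 108), (404, 103), (406, 127), (408, 132), (410, 136), (412, 135), (414, 137), (416, 108), (418, 122), (420, 128), (422, 133)]
[(148, np.float64(71.0)), (155, np.float64(68.5)), (158, np.float64(67.4)), (160, np.float64(66.7)), (162, np.float64(66.0)), (165, np.float64(64.9)), (262, np.float64(26.3)), (266, np.float64(24.5)), (270, np.float64(22.8)), (405, np.float64(-46.7)), (410, np.float64(-49.7)), (413, np.float64(-51.5)), (416, np.float64(-53.4)), (420, np.float64(-55.8))]
```

```bash
python3 - <<'E'
from h import *
from workcell import readout
st=readout.read_state()
P,Rt=place_pose([0,-.055+SH,.035],None,[.0087,.0003,-.018]);print(*moves(st,P,Rt))
E
python3 chk.py -.055 .0087 .0003 -.018
```

```text
[-0.0076 -0.0079  0.0698] [ 0.4  -0.37 -0.36]
inst centre in tray minus place (mm) [  6.96  -7.37 104.92]
turn err [ 0.4  -0.37 -0.36] F tray [-0.9 -0.2 -1.7]
```

>>> jog_arm(deltas=[-0.0075,-0.008,0.02,0.4,-0.4,-0.35,-1,-0.0075,-0.008,0.045,0.4,-0.4,-0.35,-1,-0.0075,-0.008,0.065,0.4,-0.4,-0.35,-1,-0.0075,-0.008,0.07,0.4,-0.4,-0.35,-1,-0.0075,-0.008,0.07,0.4,-0.4,-0.35,-1,-0.0075,-0.008,0.07,0.4,-0.4,-0.35,-1,-0.0075,-0.008,0.07,0.4,-0.4,-0.35,-1])

```text
time: 20.15
tool_pos: [0.581, 0.1689, 0.1024]
tcp_rot: [-2.982, -0.253, -0.799]
wrist_force: [0.1, 0.6, -1.5]
width: 0.401
grip_force: 61.6
```

```bash
python3 chk.py -.055 .0087 .0003 -.018
```

```text
inst centre in tray minus place (mm) [ 0.07  1.03 35.05]
turn err [-0.04  0.01  0.05] F tray [-0.6  0.6 -1.4]
```

>>> jog_arm(deltas=[0,0.001,0.006,0,0,0,-1,0,0.001,0.012,0,0,0,-1,0,0.001,0.015,0,0,0,-1,0,0.001,0.018,0,0,0,-1,0,0.001,0.021,0,0,0,-1,0,0.001,0.024,0,0,0,-1,0,0.001,0.024,0,0,0,-1])

```text
time: 20.85
tool_pos: [0.593, 0.1701, 0.0801]
tcp_rot: [-2.983, -0.254, -0.797]
wrist_force: [2.7, -0.2, -2.1]
width: 0.408
grip_force: 61.6
```

```bash
python3 chk.py -.055 .0087 .0003 -.018
```

```text
inst centre in tray minus place (mm) [-0.61  0.15  9.79]
turn err [-0.04  0.08  0.08] F tray [ 1.3 -0.7 -3.1]
```

In the cutout to about 6 mm with little force. Pushing past the spring pads.

>>> jog_arm(deltas=[0,0,0.003,0,0,0,-1,0,0,0.005,0,0,0,-1,0,0,0.007,0,0,0,-1,0,0,0.009,0,0,0,-1,0,0,0.01,0,0,0,-1,0,0,0.01,0,0,0,-1], squeeze=100)

```text
time: 21.45
tool_pos: [0.5978, 0.1708, 0.0724]
tcp_rot: [-2.983, -0.254, -0.798]
wrist_force: [-3.7, -1.6, 5.5]
width: 0.397
grip_force: 104.1
```

```bash
python3 chk.py -.055 .0087 .0003 -.018
```

```text
inst centre in tray minus place (mm) [-0.28  0.1   0.67]
turn err [-0.04  0.05  0.07] F tray [-0.6 -1.   6.7]
```

>>> jog_arm(deltas=[0,0,0.0015,0,0,0,-1,0,0,0.003,0,0,0,-1,0,0,0.0035,0,0,0,-1,0,0,0.0035,0,0,0,-1])

```text
time: 21.85
tool_pos: [0.5981, 0.1708, 0.0721]
tcp_rot: [-2.984, -0.253, -0.796]
wrist_force: [-37.5, -6.7, 42.2]
width: 0.388
grip_force: 132.5
```

```bash
python3 chk.py -.055 .0087 .0003 -.018
```

```text
inst centre in tray minus place (mm) [-0.14  0.09  0.3 ]
turn err [0.   0.11 0.06] F tray [-11.9  -0.3  55.6]
```

At 55 N it stopped hard 4 mm short, most likely with the fingertips on the insert as foreseen. I'll back off, release, rise, and shut the jaws to press on its top.

>>> jog_arm(deltas=[0,0,-0.0045,0,0,0,-1,0,0,-0.0045,0,0,0,0.5,0,0,-0.0045,0,0,0,0.5,0,0,-0.0045,0,0,0,0.5,0,0,-0.03,0,0,0,0.5,0,0,-0.055,0,0,0,0.5,0,0,-0.055,0,0,0,-1,0,0,-0.055,0,0,0,-1], squeeze=60)

```text
time: 22.65
tool_pos: [0.5724, 0.1665, 0.1162]
tcp_rot: [-2.983, -0.253, -0.797]
wrist_force: [0.1, -0.3, -0.3]
width: 0.421
grip_force: 0.0
```

>>> jog_arm(deltas=[0,0,0,0,0,0,-1,0,0,0,0,0,0,-1,0,0,0,0,0,0,-1,0,0,0,0,0,0,-1])

```text
time: 23.05
tool_pos: [0.5717, 0.1663, 0.1151]
tcp_rot: [-2.984, -0.254, -0.794]
wrist_force: [-0.1, 0.3, -0.7]
width: -0.001
grip_force: 0.0
```

```bash
python3 chk.py -.055 0 0 -.0172
python3 - <<'E'
from h import *
from workcell import readout,read_camera
st=readout.read_state();c=read_camera("wrist");im=c["color"].astype(int)
M=trayR(TR[2]);T=[TR[0],TR[1],TR[3]]
for zt in (.012,.016):
    print(zt,proj(c,(z3(SCA,zt)+[0,-.055+SH,0])@M.T+T).round(1).tolist())
yel=((im[...,2]-im[...,0])>110)&(im[...,1]>120)&(im[...,0]<90)
cn,_=cv2.findContours(yel.astype(np.uint8),0,2)
for k in sorted(cn,key=cv2.contourArea)[-3:]: print(cv2.boundingRect(k))
E
```

```text
inst centre in tray minus place (mm) [-10.5    0.27  50.14]
turn err [-0.03  0.21  0.07] F tray [-0.4  0.3 -0.6]
0.012 [[260.9, 139.7], [381.2, 139.7], [292.2, 337.2], [349.5, 337.2], [265.3, 221.3], [376.7, 221.4]]
0.016 [[259.6, 140.2], [382.5, 140.2], [291.7, 341.2], [350.0, 341.2], [264.1, 223.5], [377.8, 223.6]]
(73, 93, 286, 25)
(83, 215, 96, 114)
(260, 137, 123, 89)
```

>>> jog_arm(deltas=[0,0,0.02,0,0,0,-1,0,0,0.03,0,0,0,-1,0,0,0.032,0,0,0,-1,0,0,0.034,0,0,0,-1,0,0,0.036,0,0,0,-1,0,0,0.038,0,0,0,-1,0,0,0.039,0,0,0,-1,0,0,0.039,0,0,0,-1])

```text
time: 23.9
tool_pos: [0.5903, 0.1695, 0.0824]
tcp_rot: [-2.984, -0.254, -0.793]
wrist_force: [-7.8, -0.8, 7.7]
width: 0.001
grip_force: 5.4
```

```bash
python3 chk.py -.055 0 0 -.0172
```

```text
inst centre in tray minus place (mm) [-10.56   0.34  12.41]
turn err [-0.02  0.22  0.07] F tray [-2.9  0.5 10.6]
```

>>> jog_arm(deltas=[0,0,0.001,0,0,0,-1,0,0,0.002,0,0,0,-1,0,0,0.0025,0,0,0,-1,0,0,0.0025,0,0,0,-1])

```text
time: 24.3
tool_pos: [0.5905, 0.1695, 0.0823]
tcp_rot: [-2.985, -0.253, -0.792]
wrist_force: [-31.9, -5.3, 34.1]
width: -0.001
grip_force: 23.1
```

```bash
python3 chk.py -.055 0 0 -.0172
```

```text
inst centre in tray minus place (mm) [-10.46   0.34  12.15]
turn err [0.01 0.27 0.06] F tray [-10.9   0.1  45.7]
```

At 46 N the tip stands at 12.15 mm above the insert (12 nominal), so the scanner is on its floor. I'll retreat and verify both.

>>> jog_arm(deltas=[0,0,-0.02,0,0,0,-1,0,0,-0.06,0,0,0,-1,0,0,-0.1,0,0,0,-1,0,0,-0.14,0,0,0,-1,0,-0.05,-0.16,0,0,0,-1,0,-0.05,-0.16,0,0,0,-1,0,-0.05,-0.16,0,0,0,-1,0,-0.05,-0.16,0,0,0,-1])

```text
time: 25.1
tool_pos: [0.5046, 0.2052, 0.2173]
tcp_rot: [-2.985, -0.255, -0.792]
wrist_force: [0.4, -0.6, -1.1]
width: -0.002
grip_force: 0.0
```

Run:
```python
from h import *
from workcell import readout,read_camera
st=readout.read_state();c=read_camera("wrist");im=c["color"].astype(int);print(st["tool_pos"],st["wrist_force"])
M=trayR(TR[2]);T=[TR[0],TR[1],TR[3]]
for nm,m,y in(("las",LAS,.055),("sca",SCA,-.055)):
  for zt in (.012,.020): print(nm,zt,proj(c,(z3(m,zt)+[0,y+SH,0])@M.T+T).round(1).tolist())
yel=((im[...,2]-im[...,0])>110)&(im[...,1]>120)&(im[...,0]<90)
o=((im[...,2]-im[...,0])>80)&(im[...,1]<170)&(im[...,1]<im[...,2]*.72)
for q in (yel,o):
  cn,_=cv2.findContours(q.astype(np.uint8),0,2)
  for k in sorted(cn,key=cv2.contourArea)[-3:]: print(cv2.boundingRect(k))
```

```text
[0.50464078 0.2051816  0.2172722 ] [ 0.35763094 -0.55326832 -1.12759252]
las 0.012 [[232.4, 136.0], [267.7, 136.0], [234.5, 255.5], [280.6, 255.6], [227.8, 178.2], [277.6, 178.2]]
las 0.02 [[230.0, 136.5], [266.2, 136.5], [232.4, 258.9], [279.6, 259.0], [225.4, 179.8], [276.4, 179.8]]
sca 0.012 [[343.1, 130.0], [416.5, 130.1], [353.8, 260.6], [391.4, 260.6], [342.0, 181.7], [411.9, 181.8]]
sca 0.02 [[343.7, 130.3], [419.1, 130.5], [354.6, 264.0], [393.1, 264.1], [342.5, 183.4], [414.3, 183.5]]
(227, 102, 176, 15)
(229, 178, 52, 77)
(341, 129, 75, 54)
(574, 111, 61, 52)
(228, 175, 55, 80)
(517, 203, 57, 104)
```

Both outlines match the fully-home predictions: laser from x 228 with bottom row 255, scanner x 341–416, rows 129–183. The robot is clear of everything, so I'm handing in.

```bash
python3 -c "
from workcell import finish_job
print(finish_job())"
```

```text
the job is handed in; nothing more can be done
None
```

Both instruments, the orange laser meter first and then the yellow-headed scanner, are pressed down to the floors of their cutouts and released; the job is handed in at about 25 s, with force and camera checks both agreeing they are home.

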